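Switch on, enable and jog the lathe

TASK

Turn on the lathe's main switch by pressing the green half of its red and green rocker fully down, then push the white enable button on the yellow pendant fully in (it stays in), and then press the green jog button fully down and keep it pressed: the program finishes while the fingertips still hold it down. Only press, and pick nothing up: leave the pendant lying where it is, do not press its red or blue button, and do not disturb the loose tools and parts on the bench.

Things in the scene. Friction and masses are not known exactly. Their poses are not given: they have to be found in the camera images.
- switch_box: fixed grey box 110 (x) x 90 (y) x 55 mm high with a red and green rocker on top; origin at the centre of its underside, z up. It stands left or right of the pendant. The rocker is 64 mm long along the box's x and 40 mm wide, its pivot line along the box's y, 64 mm above the bench over the middle of the box. The half towards the box's -x is the green ON half, the other the red OFF half
- rocker_on (a point): point on the upper face of the rocker's green ON half, 22 mm from the pivot; moves with the rocker. When off it is 73 mm above the bench and the ON half slopes up at 0.42 rad towards its outer end (77 mm above the bench); when fully on the ON half lies level, 64 mm above the bench (9 mm above the box's top) and the OFF half slopes up instead
- rocker (a joint): angle of the rocker in rad: 0 = off (0 to 0.05 at the start), 0.42 = fully on, at its stop. It takes about 3 to 4 N at the point rocker_on and stays where it is left
- pendant: loose yellow radio pendant with a black face, 0.4 to 0.65 kg, lying flat on the bench: 215 (x) x 64 (y) x 36 mm high; origin at the centre of its underside, z up. Four round buttons in a row along its x, 51 mm apart: red, white, green, blue from -x to +x
- enable_top (a point): centre of the top face of the pendant's white enable button (28 mm diameter); moves with the button. On the pendant's centre line, 25.5 mm along its -x from its origin. When up it is 56 mm above the bench, when fully down 50 mm; the 40 mm wide collar round it stands 46 mm above the bench
- enable (a joint): button travel in m of the pendant's white enable button: 0 = up (up to 0.001 at the start for the white one), 0.006 = fully down. Friction only, about 4 N: it stays where it is pushed.
- jog_top (a point): centre of the top face of the pendant's green jog button (28 mm diameter); moves with the button. On the pendant's centre line, 25.5 mm along its +x from its origin. When up it is 56 mm above the bench, when fully down 50 mm; the 40 mm wide collar round it stands 46 mm above the bench
- jog (a joint): button travel in m of the pendant's green jog button: 0 = up (up to 0.001 at the start for the white one), 0.006 = fully down. A spring brings it back up; it starts to move at 1.5 N and takes 5 N fully down.
- stop_top (a point): centre of the top face of the pendant's red stop button (28 mm diameter); moves with the button. On the pendant's centre line, 76.5 mm along its -x from its origin. When up it is 56 mm above the bench, when fully down 50 mm; the 40 mm wide collar round it stands 46 mm above the bench. Not to be pressed
- stop (a joint): button travel in m of the pendant's red stop button: 0 = up (up to 0.001 at the start for the white one), 0.006 = fully down. Spring as the green one.
- reverse_top (a point): centre of the top face of the pendant's blue reverse button (28 mm diameter); moves with the button. On the pendant's centre line, 76.5 mm along its +x from its origin. When up it is 56 mm above the bench, when fully down 50 mm; the 40 mm wide collar round it stands 46 mm above the bench. Not to be pressed
- reverse (a joint): button travel in m of the pendant's blue reverse button: 0 = up (up to 0.001 at the start for the white one), 0.006 = fully down. Spring as the green one.
- rack: fixed wooden collet rack 75 (x) x 150 (y) x 30 mm high, on the other side of the pendant from the switch box; origin at the centre of its underside
- collet0: loose steel collet 50 mm long, head 30 mm wide, standing in the rack with its top 60 mm above the bench; origin at the centre of its underside. Leave alone
- collet1: loose brass collet 50 mm long, head 30 mm wide, standing in the rack with its top 60 mm above the bench; origin at the centre of its underside. Leave alone
- collet2: loose dark steel collet 50 mm long, head 30 mm wide, standing in the rack with its top 60 mm above the bench; origin at the centre of its underside. Leave alone
- chuck_key: loose T-shaped chuck key, about 100 x 100 x 18 mm, lying; origin on the bench under its shaft. Leave alone
- bar_stub: loose upright brass bar stub, 25 mm diameter, 45 mm tall; origin at the centre of its underside. Leave alone
- wrench: loose wrench 160 mm long, lying along its x; leave alone
- oil: loose green oil bottle, 48 mm diameter, 110 mm tall; origin at the centre of its underside. Leave alone
- caliper: loose caliper 150 mm long along its x, 50 mm over the jaws, 10 mm thick, lying; leave alone

How it is judged (in metres and radians):
On the way, in this order (a step that is already met when the one before it is completed fails the run):
1. the rocker is fully on (value of joint rocker above 0.36 rad), for 0.1 s.
2. then the white enable button is in (value of joint rocker above 0.36 rad and value of joint enable above 0.0045 m), for 0.1 s.
3. then the green jog button is held down by the fingers (all of step 2 and value of joint jog above 0.0045 m and contact force between the fingers and pendant above 1 N), for 0.3 s.
At the end, for the whole second after the job is handed in: the program finishes holding: main rocker on (above 0.36 of 0.42 rad), white button in (above 4.5 of 6 mm), green button held down (above 4.5 of 6 mm) by the fingers with more than 1 N, red and blue buttons up, the pendant flat and within 25 mm of where it lay (all of step 3 and value of joint each of stop, reverse below 0.003 m and distance of pendant from where it was at the start of the episode below 0.025 m and angle between pendant's own z axis and vertical below 0.1 rad); the arm keeps its last pose, push and grip.
It fails at once if the white or green button is pressed before the main switch is on (value of joint rocker below 0.36 rad and value of joint any of enable, jog above 0.003 m).
It fails at once if the green button is pressed before the white one is in (value of joint enable below 0.0045 m and value of joint jog above 0.003 m).
It fails at once if the red or blue button is pressed (value of joint any of stop, reverse above 0.003 m).
It fails at once if the pendant is shoved, lifted or tipped (distance of pendant from where it was at the start of the episode above 0.025 m or height (world z) of pendant above 0.012 m or angle between pendant's own z axis and vertical above 0.2 rad).
It fails at once if a loose tool or part on the bench is moved more than 25 mm (distance of any of collet0, collet1, collet2, chuck_key, bar_stub, wrench, oil, caliper from where it was at the start of the episode above 0.025 m).
It also fails if it takes over 45 s, if anything falls off the work surface, if the arm or the gripper's body presses on something with over 40 N, if the wrist force passes 120 N, or if a joint passes its speed limit or range.

ROBOT

A 6-joint arm with a two-finger parallel gripper is mounted at the origin on the work surface. World frame = base frame: x ahead of the robot, y to its left, z up, the work surface at z = 0. Lengths are in mm, angles in rad, forces in N, time in s.
With the tool pointing down it reaches from about 375 to 825 mm from the base axis. Payload 5.5 kg.
Tool frame: the origin (TCP) lies at the very end of the fingers, on their centre line; the grasp point (between the pads) lies grasp_offset behind it (grasp_offset is the distance from the TCP to the grasp point, in mm); x points along the fingers, y is the direction in which the jaws open and shut, and the axes are right-handed (so a half turn about x gives the same grasp; the last joint's range is limited). The gripper opens to 85 mm and grips with 20 to 120 N. Pads are 22 mm wide; open, the fingers measure 114 mm over their backs; the gripper's body (76 mm by 85 mm) begins 54 mm behind the grasp point. The pads swing forward as they close: fully open they stand 13 mm farther back than shut.
Start: joints at [0, 0.314, -0.047, 1.21, 0, 1.571], TCP at [599.996, -0, 231.299] pointing down, gripper open.
Joint ranges: [-2.67, 2.67], [-0.69, 1.73], [-1.03, 1.25], [-2.08, 2.16], [-1.42, 1.45], [-3.14, 3.14]. Speed limits (rad/s): [2.39, 2.39, 3.01, 3.14, 3.14, 3.14].

INTERFACE

Orientations are given as a unit quaternion [w, x, y, z].
In Python, from station import * gives the robot as it stands. Calls block until the motion is done:
- move_ptp(position, orientation): joint-space move of the TCP to a pose.
- move_straight(position, frame=None, max_speed=150): straight line of the TCP; frame=None keeps the orientation; max_speed is the mean speed in mm/s.
- move_joints(angles): joint-space move.
- let_go() and close(grip_force=None): open the fingers fully, or close them until they stop; grip_force is the grip in N (None keeps the last).
- hold(seconds).
- inverse_kinematics(position, orientation): joint angles nearest the present ones, or None.
- grab_frame(name): name is "scene" or "side" or "wrist"; returns (picture, depth): 400x640x3 uint8, red, green, blue; 400x640 float32, mm along the optical axis (not along the pixel's ray), 0 where there is no reading.
- camera_info(name): a dict with "fx", "fy", "cx", "cy" (pixels), "position" and "orientation" of the camera in the world; the wrist camera has in their place "tool_from_camera" (4x4, takes a point from camera to tool coordinates, whose origin is the TCP and whose axes are the tool frame's). Camera axes: x right, y up, looking along -z (the intrinsics and any distortion apply to the point x, -y, -z); pixel columns grow to the right and rows downward; lengths in mm; the calibration is good to about 2 mm. A picture is of the moment at which its call begins: read the wrist's pose just before it. camera_info takes no time and is no camera call.
A pose or a line that the arm cannot do raises IKError and nothing moves.
- close_job(): hands the job in, once; it reports no verdict.
Trained networks look in the newest picture that a camera, given by its name, has taken for a name from the list of things; names that differ only in an ending like _2 or _b are one class to them, and where a whole thing is asked for, a point or a joint stands for the part that bears it (a point fixed in the world has none). Each returns a list of dicts, best first, with "conf" (0 to 1); they miss things now and then, are a little off and sometimes report something else, mostly with a low value. They report only what shows in the picture. A call takes as long as a camera call.
- boxes_of(target, camera): "bbox" ([centre column, centre row, width, height] in pixels, round what is visible of it).
Readings, each from a call of its own:
- current_time(): time.
- current_joint_positions(): joint angles.
- current_dq(): joint speeds.
- current_joint_torque(): joint torques, N m.
- current_tool_pos(): TCP position.
- current_eef_rot(): TCP orientation.
- current_force(): force on the tool from outside, world axes, zero at the start.
- current_wrist_torque(): the same for the moment, N m.
- current_opening(): opening from 0.0 (shut) to 1.0 (fully open).
Only numpy, scipy, OpenCV 4.12 (cv2) and the standard library are available. Lean on these libraries where they do the work, as an engineer would, in place of code of your own. Each camera call takes 0.05 s, during which the arm holds its last target.

## Working session

There is one attempt and no reset: what is moved stays moved. The work goes in short steps, each a Python script; the robot and the scene stay as the last script left them, time stands still between calls to the robot, and variables do not carry over. Pictures are saved under pics/ and viewed, and the job is handed in when it is done.

```bash
mkdir -p pics; ls; cat > h.py <<'E'
from station import *
import numpy as np, cv2
from scipy.spatial.transform import Rotation as R
def q2R(q): return R.from_quat([q[1],q[2],q[3],q[0]])
def w2p(q): return
def save(n,p): cv2.imwrite(f'pics/{n}.png',cv2.cvtColor(p,cv2.COLOR_RGB2BGR))
def campose(name,tp=None,tq=None):
    c=camera_info(name)
    if name=='wrist':
        T=np.eye(4);T[:3,:3]=q2R(tq).as_matrix();T[:3,3]=tp
        return T@np.array(c['tool_from_camera']),c
    T=np.eye(4);T[:3,:3]=q2R(c['orientation']).as_matrix();T[:3,3]=c['position'];return T,c
def ray(T,c,u,v):
    d=np.array([(u-c['cx'])/c['fx'],-(v-c['cy'])/c['fy'],-1]); return T[:3,3],T[:3,:3]@d
def atz(T,c,u,v,z):
    o,d=ray(T,c,u,v); return o+d*(z-o[2])/d[2]
def atd(T,c,u,v,D):
    d=D[int(round(v)),int(round(u))]; o,r=ray(T,c,u,v); return o+r*d
E
python3 - <<'E'
from h import *
for n in ['scene','side','wrist']:
    tp,tq=current_tool_pos(),current_eef_rot()
    p,D=grab_frame(n); save(n+'0',p); np.save(n+'0.npy',D)
    T,c=campose(n,tp,tq); print(n,c)
    for t in ['switch_box','rocker_on','pendant','enable_top','jog_top','stop_top','reverse_top','rack']:
        for b in boxes_of(t,n)[:2]:
            u,v=b['bbox'][:2]; print(t,round(b['conf'],2),np.round(b['bbox'],1),np.round(atd(T,c,u,v,D),1))
print(current_tool_pos(),current_eef_rot(),current_time())
E
```

```text
pics
scene {'fx': 481.4630008034474, 'fy': 481.4630008034474, 'cx': 322.39420198385176, 'cy': 199.16341077174064, 'position': array([1184.95134165,  443.86292228,  840.41809   ]), 'orientation': array([0.40875599, 0.173391  , 0.34279787, 0.82785489])}
switch_box 0.74 [441.5 259.1  63.8  65.3] [551.3 272.3  66.1]
rocker_on 0.67 [439.9 247.8  30.   30.3] [525.  255.4  64.3]
pendant 0.98 [330.1 218.6  94.   30.8] [579.2  11.6  39.3]
pendant 0.66 [440.8 248.8  31.4  27.6] [527.8 258.6  66. ]
enable_top 0.5 [341.3 208.   10.    8.8] [549.3  20.7  55.2]
jog_top 0.43 [315.9 208.9  10.   13. ] [587.6 -22.6  56.2]
jog_top 0.28 [361.  204.8  10.7   7.1] [515.1  51.4  57. ]
reverse_top 0.59 [295.  210.5  17.4  15.2] [620.8 -56.5  56.8]
rack 0.92 [245.5 172.9  63.7  48.4] [ 575.  -257.9   28.1]
rack 0.5 [318.1 211.8   9.   11.9] [588.4 -15.7  51.8]
side {'fx': 370.13876385105783, 'fy': 370.13876385105783, 'cx': 323.6917610897693, 'cy': 205.55476352448838, 'position': array([ 198.63113834, -598.85765085,  558.67106542]), 'orientation': array([ 0.85218791,  0.4396619 , -0.12449019, -0.25490265])}

[... 954 characters left out ...]
01,
        -8.15625467e+01],
       [ 0.00000000e+00,  0.00000000e+00,  0.00000000e+00,
         1.00000000e+00]])}
pendant 0.7 [269.6 161.3  29.6  25. ] [552.6  14.7  55.5]
pendant 0.59 [282.3 169.3 176.4 188.6] [563.3   5.1  47.1]
enable_top 0.94 [267.8 161.8  30.4  23. ] [551.   14.5  56.7]
jog_top 0.82 [300.3 201.9  27.6  32.1] [580.7 -24.9  56.9]
stop_top 0.77 [227.8 122.8  31.9  33.3] [516.4  50.1  55.7]
reverse_top 0.91 [333.6 238.7  27.8  30.3] [613.5 -64.1  56.7]
reverse_top 0.67 [269.  163.8  30.2  23.6] [552.   12.5  56. ]
rack 0.8 [289.5 352.5  61.3  60. ] [ 562.5 -226.4   33.2]
[6.00004092e+02 1.54386075e-02 2.31306937e+02] [ 0.50002597  0.49999363  0.49999953 -0.49998088] 1.35
```

View pictures.

View pics/scene0.png

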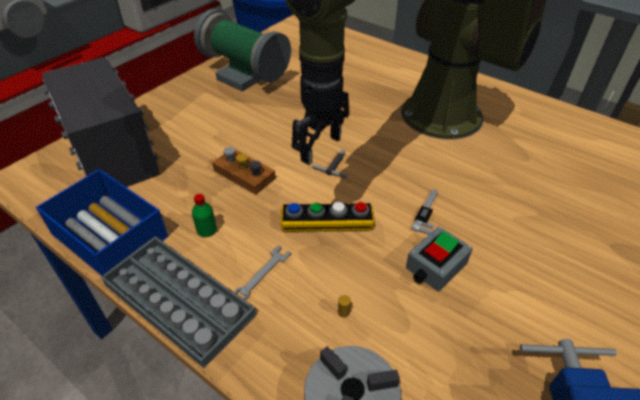

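View pics/side0.png

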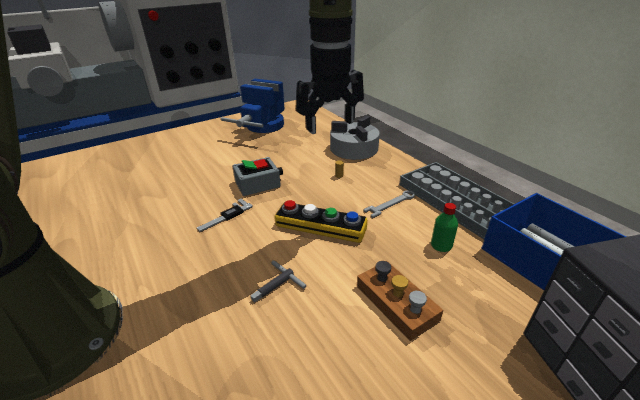

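View pics/wrist0.png

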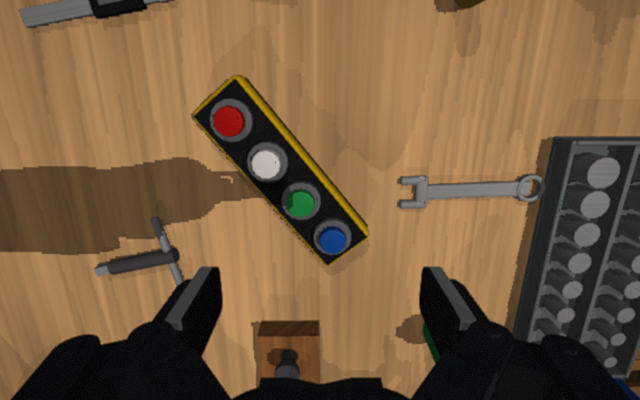

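```bash
python3 - <<'E'
from h import *
q0=current_eef_rot()
close(20)
move_ptp([540,170,270],q0)
hold(0.3)
tp,tq=current_tool_pos(),current_eef_rot()
p,D=grab_frame('wrist'); save('w1',p); np.savez('w1.npz',p=p,D=D,tp=tp,tq=tq)
T,c=campose('wrist',tp,tq); print(tp,current_opening(),current_time(),current_force())
for t in ['switch_box','rocker_on','enable_top','jog_top','stop_top','reverse_top']:
    for b in boxes_of(t,'wrist')[:2]:
        u,v=b['bbox'][:2]; print(t,round(b['conf'],2),np.round(b['bbox'],1),np.round(atd(T,c,u,v,D),1))
hsv=cv2.cvtColor(p,cv2.COLOR_RGB2HSV)
g=((hsv[...,0]>40)&(hsv[...,0]<85)&(hsv[...,1]>120)&(hsv[...,2]>50)).astype(np.uint8)
r=(((hsv[...,0]<8)|(hsv[...,0]>172))&(hsv[...,1]>120)&(hsv[...,2]>50)).astype(np.uint8)
for nm,m in(('g',g),('r',r)):
    n,l,s,ce=cv2.connectedComponentsWithStats(m)
    for i in range(1,n):
        if s[i,4]>80:
            ys,xs=np.nonzero(l==i); P=np.array([atd(T,c,x,y,D) for x,y in zip(xs,ys)])
            print(nm,s[i],ce[i],np.round(P.mean(0),1),np.round(P.min(0)),np.round(P.max(0)))
            pts=cv2.boxPoints(cv2.minAreaRect(np.stack([xs,ys],1).astype(np.float32)))
            print([np.round(atz(T,c,*k,70),1) for k in pts])
E
```

```text
[540.30898578 168.82100088 269.54766986] -0.001125981180552195 3.2333 [0.19318117 0.04466108 0.64514993]
switch_box 0.67 [308.3  74.1 132.  110.1] [529.  261.1  64.7]
rocker_on 0.57 [300.1  77.2  70.1  58.1] [520.8 258.5  57.8]
stop_top 0.53 [296.9 261.9  15.7  17.8] [513.   57.7  56.3]
g [ 265   51   37   50 1558] [282.52567394  75.62259307] [505.4 259.5  72.1] [487. 237.  57.] [541. 282. 412.]
[array([485.8, 240.7,  70. ]), array([492.8, 281.5,  70. ]), array([523.7, 278.3,  70. ]), array([518. , 237.2,  70. ])]
r [ 298   56   39   50 1543] [316.92417369  80.72002592] [537.1 255.   65.8] [519. 233.  56.] [555. 278. 412.]
[array([517.7, 237. ,  70. ]), array([524.6, 276.7,  70. ]), array([555.7, 272.5,  70. ]), array([550.1, 232.4,  70. ])]
r [288 253  18  15 171] [297.04678363 259.19883041] [514.7  72.3  76.6] [502.  48.  46.] [534. 181. 283.]
[array([501.7,  71.7,  70. ]), array([522.4,  78.2,  70. ]), array([525.6,  64.9,  70. ]), array([504.7,  58.2,  70. ])]
```

View pics/w1.png

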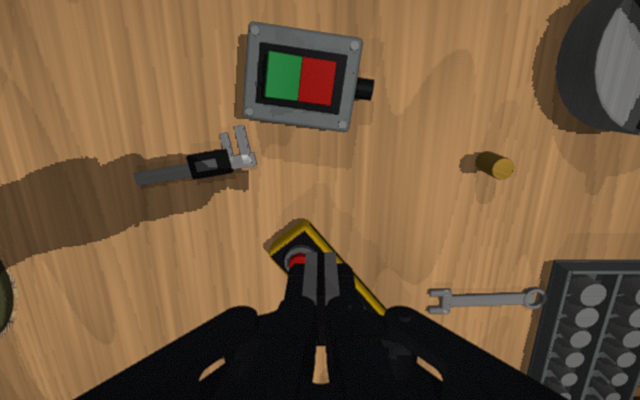

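```bash
cat >> h.py <<'E'
def press(x,y,z0,zmin,fstop,step=1.0):
    f0=current_force()[2]; z=z0; log=[]
    while z>zmin:
        z-=step
        move_straight([x,y,z],max_speed=25); f=current_force()[2]-f0; zz=current_tool_pos()[2]
        log.append((z,round(float(zz),1),round(float(f),1)))
        if f>fstop: break
    return log
E
python3 - <<'E'
from h import *
q0=[.5,.5,.5,-.5]
x,y=521-24*.988,257+24*.15
move_ptp([x,y,130],q0)
move_straight([x,y,84]); hold(.2)
print(current_tool_pos())
for l in press(x,y,82,60,15): print(l)
hold(.2);print(current_force(),current_tool_pos())
move_straight([x,y,130])
move_ptp([540,170,270],q0)
hold(.3)
tp,tq=current_tool_pos(),current_eef_rot()
p,D=grab_frame('wrist'); save('w2',p); np.savez('w2.npz',p=p,D=D,tp=tp,tq=tq)
T,c=campose('wrist',tp,tq)
for u in range(268,336,5): print(u,np.round(atd(T,c,u,77+(u-300)*.13,D),1))
print(current_time())
E
```

```text
[498.46496164 260.99779637  85.49565036]
(81.0, 81.0, 0.7)
(80.0, 79.9, -0.0)
(79.0, 78.9, -0.6)
(78.0, 77.9, -0.1)
(77.0, 76.9, 0.3)
(76.0, 76.1, 1.4)
(75.0, 75.0, 2.8)
(74.0, 73.9, 2.0)
(73.0, 72.9, 1.8)
(72.0, 71.9, 1.8)
(71.0, 70.9, 0.8)
(70.0, 69.9, 1.5)
(69.0, 69.0, 1.0)
(68.0, 68.0, 1.0)
(67.0, 66.9, 1.9)
(66.0, 65.9, 1.5)
(65.0, 64.9, -0.9)
(64.0, 64.1, 3.4)
(63.0, 64.0, 11.0)
(62.0, 63.9, 19.2)
[-5.94753292 -2.06584525 19.91407411] [497.33854499 260.69922174  63.85365506]
268 [488.5 264.   58.4]
273 [494.  263.3  64.1]
278 [498.8 262.7  65.1]
283 [503.5 262.1  64.7]
288 [508.1 261.5  64. ]
293 [513.  260.9  65.8]
298 [517.5 260.4  63.6]
303 [522.3 259.8  65.1]
308 [527.1 259.2  66.9]
313 [531.9 258.6  68.5]
318 [536.6 258.   71. ]
323 [541.2 257.4  71.5]
328 [545.8 256.8  74.6]
333 [550.4 256.2  76.8]
11.8083
```

```bash
python3 -c "
import cv2;i=cv2.imread('pics/w2.png');cv2.imwrite('pics/w2c.png',cv2.resize(i[10:150,200:420],None,fx=3,fy=3))"
```

```text
(no output)
```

View pics/w2c.png

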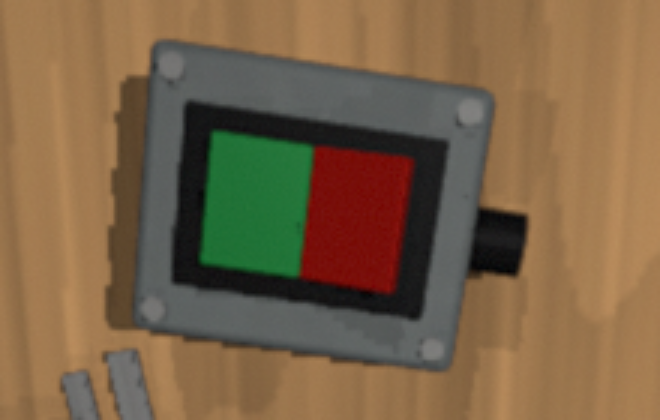

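The rocker is on: the crop shows the green half (≈(257,205)) level at about 64 mm and the red half (≈(358,220)) sloping up to 77 mm. Next I'll measure the buttons accurately.

```bash
python3 - <<'E'
from h import *
q0=[.5,.5,.5,-.5]
move_ptp([565,-80,230],q0)
hold(.3)
tp,tq=current_tool_pos(),current_eef_rot()
p,D=grab_frame('wrist'); save('w3',p); np.savez('w3.npz',p=p,D=D,tp=tp,tq=tq)
T,c=campose('wrist',tp,tq); print(tp,current_time())
uv={}
for t in ['stop_top','enable_top','jog_top','reverse_top']:
    for b in boxes_of(t,'wrist')[:2]:
        u,v=b['bbox'][:2]; print(t,round(b['conf'],2),np.round(b['bbox'],1),np.round(atd(T,c,u,v,D),1),np.round(atz(T,c,u,v,56),1))
hsv=cv2.cvtColor(p,cv2.COLOR_RGB2HSV);h,s,v=[hsv[...,i] for i in range(3)]
M={'r':((h<8)|(h>172))&(s>120)&(v>60),'g':(h>40)&(h<85)&(s>120)&(v>50),'b':(h>100)&(h<130)&(s>120)&(v>50),'w':(s<40)&(v>150)}
for k,m in M.items():
    n,l,st,ce=cv2.connectedComponentsWithStats(m.astype(np.uint8))
    for i in range(1,n):
        if st[i,4]>200: 
            print(k,st[i],ce[i],np.round(atz(T,c,*ce[i],56),1), np.median(np.array([atd(T,c,x,y,D)[2] for y,x in zip(*np.nonzero(l==i))])))
E
```

```text
[565.21852642 -78.93889249 230.18470807] 13.1583
stop_top 0.55 [262.1  26.1  33.9  39.6] [516.9  49.7  56.3] [516.9  49.8  56. ]
enable_top 0.71 [303.4  74.1  31.1  32.6] [550.6  12.4  57.1] [550.6  12.5  56. ]
jog_top 0.64 [336.6 119.6  29.1  33.4] [579.8 -25.7  57.7] [579.9 -25.9  56. ]
reverse_top 0.65 [371.1 163.1  29.1  31.7] [612.7 -65.4  56.4] [612.7 -65.5  56. ]
reverse_top 0.4 [517.1 122.6 157.7  41. ] [770.  -33.    6.7] [742.4 -28.2  56. ]
r [245   6  34  38 965] [261.92124352  24.73160622] [516.8  50.8  56. ] 56.11922683068332
r [512 315  26  29 546] [523.87545788 329.77655678] [ 790.6 -252.5   56. ] 109.73551348872604
g [322 107  30  30 718] [336.51392758 121.62395543] [579.8 -27.6  56. ] 56.13722246105314
g [ 471  258   55   69 1790] [498.86480447 293.57206704] [ 755.3 -206.3   56. ] 73.04529753949421
b [356 150  29  29 663] [369.74962293 164.43740573] [611.5 -66.8  56. ] 56.07900547602139
b [ 525  313  115   83 4079] [590.34616328 345.34567296] [ 869.3 -273.5   56. ] 59.397771295212806
w [286  59  31  32 748] [301.00668449  74.86631016] [548.5  11.8  56. ] 55.942084386140635
```

View pics/w3.png

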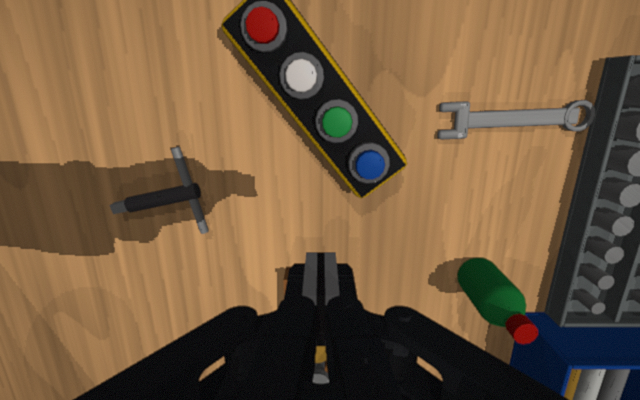

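Red is at (262,25), white at (301,75), green at (336,122) and blue at (370,164). The spacing works out at 50.3 mm and the height at 56 mm, both as specified. I'll press white first.

```bash
python3 - <<'E'
from h import *
q0=[.5,.5,.5,-.5]
x,y=548.5,12
move_ptp([x,y,90],q0)
move_straight([x,y,63],max_speed=80); hold(.2)
print(current_tool_pos())
for l in press(x,y,60,46,14): print(l)
hold(.2);print(current_force(),current_tool_pos())
move_straight([x,y,95])
move_ptp([565,-80,230],q0)
hold(.2)
tp,tq=current_tool_pos(),current_eef_rot()
p,D=grab_frame('wrist'); save('w4',p)
T,c=campose('wrist',tp,tq); print(tp,current_time())
hsv=cv2.cvtColor(p,cv2.COLOR_RGB2HSV);h,s,v=[hsv[...,i] for i in range(3)]
M={'r':((h<8)|(h>172))&(s>120)&(v>60),'g':(h>40)&(h<85)&(s>120)&(v>50),'b':(h>100)&(h<130)&(s>120)&(v>50),'w':(s<40)&(v>150)}
for k,m in M.items():
    n,l,st,ce=cv2.connectedComponentsWithStats(m.astype(np.uint8))
    for i in range(1,n):
        if 400<st[i,4]<1200: 
            zz=np.median(np.array([atd(T,c,x,y,D)[2] for y,x in zip(*np.nonzero(l==i))])); print(k,st[i],np.round(atz(T,c,*ce[i],zz),1))
E
```

```text
[549.02770404  11.94126934  63.58232971]
(59.0, 58.8, 0.3)
(58.0, 57.9, 0.0)
(57.0, 57.0, 0.1)
(56.0, 56.0, -0.7)
(55.0, 55.1, 1.9)
(54.0, 54.0, 2.3)
(53.0, 53.0, 2.2)
(52.0, 51.9, 2.5)
(51.0, 50.9, 0.9)
(50.0, 50.1, 3.3)
(49.0, 50.0, 11.9)
(48.0, 49.9, 20.5)
[-6.81941386 -0.4968053  20.30918599] [548.68763885  12.02259355  49.87580835]
[563.77236189 -78.8925354  227.82242865] 19.425
r [247   6  34  38 981] [516.8  50.8  56.1]
r [516 317  26  30 553] [ 752.4 -209.3  109.8]
g [325 107  30  31 727] [579.9 -27.7  56.2]
b [358 151  30  29 677] [611.4 -66.7  56.1]
w [289  60  30  32 729] [548.5  11.8  50.2]
```

View pics/w4.png

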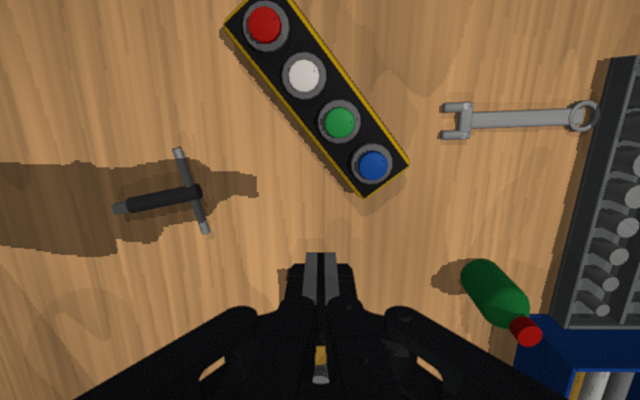

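White (304,75) is now in at 50.2 mm. Red, green and blue are still up at 56 mm, and the pendant hasn't moved. Next I'll press and hold jog.

```bash
python3 - <<'E'
from h import *
q0=[.5,.5,.5,-.5]
x,y=579.9,-27.6
move_ptp([x,y,90],q0)
move_straight([x,y,63],max_speed=80); hold(.2)
f0=current_force()
for l in press(x,y,60,46,14): print(l)
hold(.6);print(current_force()-f0,current_tool_pos(),current_opening(),current_time())
for n in('scene','side'):
    p,D=grab_frame(n); save(n+'5',p); T,c=campose(n)
    for t in ['enable_top','stop_top','reverse_top','rocker_on']:
        for b in boxes_of(t,n)[:1]:
            u,v=b['bbox'][:2]; print(n,t,round(b['conf'],2),np.round(atd(T,c,u,v,D),1))
a=cv2.imread('pics/scene5.png')[130:330,150:500];b=cv2.imread('pics/side5.png')[130:330,180:480]
cv2.imwrite('pics/c5.png',np.vstack([cv2.resize(a,(525,300)),cv2.resize(b,(525,300))]))
E
```

```text
(59.0, 58.8, -0.3)
(58.0, 58.0, 0.8)
(57.0, 56.9, 0.9)
(56.0, 56.1, 0.6)
(55.0, 55.1, 2.2)
(54.0, 54.1, 2.7)
(53.0, 53.1, 2.9)
(52.0, 52.1, 3.6)
(51.0, 51.1, 5.6)
(50.0, 50.1, 4.5)
(49.0, 50.0, 12.0)
(48.0, 49.8, 19.8)
[-4.35891247 -0.37654875 19.93055033] [580.21645666 -27.58521305  49.82757087] -0.0005677331617888942 24.425
scene enable_top 0.34 [ 578.8 -258.4   32.5]
scene stop_top 0.46 [522.3  53.   57. ]
scene reverse_top 0.71 [ 765.7 -197.1   68.7]
scene rocker_on 0.59 [520.7 256.3  62.4]
side enable_top 0.57 [557.4 -26.7  36.3]
side stop_top 0.68 [515.3  38.9  53.8]
side reverse_top 0.42 [603.5 -76.   55.4]
side rocker_on 0.68 [ 541.1 -302.9   30.7]
```

View pics/c5.png

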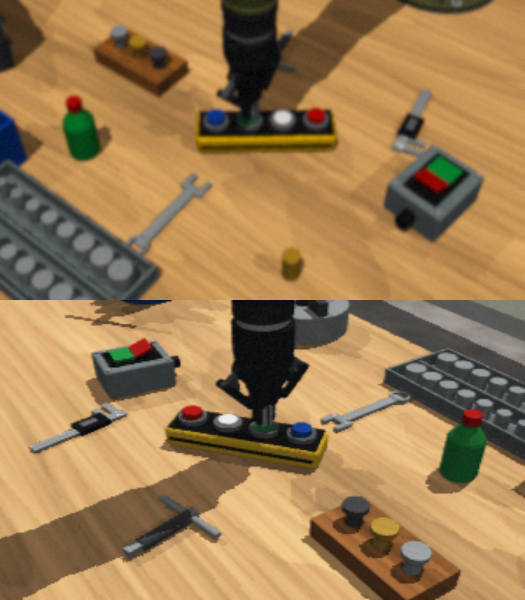

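The fingertips sit on green only, at (250,118) in the upper view and (264,425) in the lower. Red and blue are clear, the pendant is flat and the loose parts look untouched.

```bash
python3 - <<'E'
from station import *
print(current_force(),current_tool_pos(),current_time())
close_job()
E
```

```text
[-4.5049601   0.49307595 19.88605195] [580.22455461 -27.61221406  49.82605493] 24.925
the job is handed in; nothing more can be done
```

I did the three presses in order and handed the job in at 24.9 s of robot time, with the fingertips still holding the green jog button down. The job reports no verdict.

- **Rocker:** I pressed the green half down to its stop. The wrist depth picture afterwards showed it level at about 64 mm, with the red half sloping up to 77 mm.
- **White enable button:** I pushed it in until the force rose against the stop. It stayed at 50.2 mm afterwards; red, green and blue were still at 56 mm, and the pendant had moved less than 1 mm.
- **Green jog button:** It was held with the tip at 49.8 mm and about 20 N, so it was fully down at hand-in.

In the last scene and side pictures, red and blue looked up, the pendant lay flat and the loose parts looked untouched; I did not measure the parts' positions.

In those same pictures some network detections landed on the wrong things: `enable_top` in both, `reverse_top` in the scene picture and `rocker_on` in the side picture. I discarded those and relied on the pictures themselves, the earlier wrist depth measurements and the force readings.

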